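Shut the fuel-gas valve with the flat driver

TASK

Shut the fuel-gas valve, the one with the red collar, before the burner is serviced: take the orange flat driver from its stand, let its blade drop into the slot of the red-collared valve, and turn it clockwise as far as it goes. Then put the driver back upright in the hole of its stand, down on its flange; leave the blue-collared valve as it is.

Things in the scene. Friction and masses are not known exactly. Their poses are not given: they have to be found in the camera images.
- driver: Flat driver, 140 g, upright in its stand. Origin: middle of the blade's lower edge; z up. Blade 22 mm wide (x), 3 thick (y), z 0-22; shank 10 diameter; cone z 55-70 widening to 22; flange 44 diameter, z 70-75; orange handle 40 (x) by 24 (y), z 75-127, black stripe along x on top shows the blade's direction. Grip across the 24 mm at z about 105. A half turn fits slot and stand alike.
- rack_hole (a point): Centre of the mouth of the round hole, 30 mm diameter, in the top plate of the fixed white driver stand (90 x 90 mm, 12 mm thick, top 90 mm above the bench, open space beneath). The driver hangs in it with its flange flat on the plate: its origin is then 70 mm below this point.
- red_slot (a point): Brass head, 42 mm diameter, of the red-collared valve: point on its axis at its top face, 48 mm above the bench. Turns with the head: x along the slot, z up. Slot 8 mm wide, 8 mm deep, right across the head, open at both ends. The head stands 12 mm proud of a fixed block 58 x 58 mm (the collar, 57 mm diameter, by 3); pipe stubs (axis 20 mm above the bench) reach 81 mm either side.
- red_valve (a joint): Turn of the red-collared valve's head, rad: 0 = open, slot in line with the pipe stubs; grows clockwise seen from above; pi/2 = shut, slot square across the pipe, at a hard stop. Starts 0.35 to 0.8. Light friction (0.1 N m), no spring, stays where left. The blade has about 13 degrees of play either way in the slot: turn the driver that much farther.
- blue_rim (a point): Bystander valve with a blue collar, same make and size as the red one: point on its head's top face at one end of the slot, 20 mm from its axis. It moves if that head is turned.
There are look-alikes about, which are no part of the job. What is shaped like the part that bears rack_hole but black or brown is not meant.

How it is judged (in metres and radians):
On the way, in this order (a step that is already met when the one before it is completed fails the run):
1. the driver's blade is in the slot of the red-collared valve, at least 4 mm deep and upright within 15 degrees, before the valve is shut (z of driver in the frame of red_slot below -0.004 m and horizontal distance between driver and red_slot below 0.012 m and angle between driver's own z axis and vertical below 0.26 rad and value of joint red_valve below 1.33 rad), for 0.1 s.
2. the red-collared valve is turned shut (1.35 rad or more) with the blade still in its slot (z of driver in the frame of red_slot below -0.003 m and horizontal distance between driver and red_slot below 0.015 m and value of joint red_valve above 1.35 rad), for 0.1 s.
At the end, for the whole second after the job is handed in: The red-collared valve is shut (1.35 rad or more); the driver is at rest in its stand, origin within 12 mm of the hole's axis and 64 mm or more below its mouth, upright within 10 degrees; the blue-collared valve is as it was (rim point within 4 mm) (value of joint red_valve above 1.35 rad and horizontal distance between driver and rack_hole below 0.012 m and z of driver in the frame of rack_hole below -0.064 m and angle between driver's own z axis and vertical below 0.17 rad and linear speed of driver below 0.02 m/s and distance of blue_rim from where it was at the start of the episode below 0.004 m); the robot touches nothing.
It fails at once if the blue-collared valve is turned (rim point moved by more than 6 mm) (distance of blue_rim from where it was at the start of the episode above 0.006 m).
It also fails if it takes over 48 s, if anything falls off the work surface, if the arm or the gripper's body presses on something with over 40 N, if the wrist force passes 120 N, or if a joint passes its speed limit or range.

ROBOT

A 6-joint arm with a two-finger parallel gripper is mounted at the origin on the work surface. World frame = base frame: x ahead of the robot, y to its left, z up, the work surface at z = 0. Lengths are in m, angles in degrees, forces in N, time in s.
With the tool pointing down it reaches from about 0.35 to 0.875 m from the base axis. Payload 4.2 kg.
Tool frame: the origin (TCP) lies midway between the tips of the shut fingers; the grasp point (between the pads) lies 19 mm behind it; z points along the fingers, y is the line along which they close (so a half turn about z gives the same grasp; the last joint's range is limited). The gripper opens to 87 mm and grips with 3 to 60 N. Pads are 19 mm wide; open, the fingers measure 117 mm over their backs; the gripper's body (75 mm by 190 mm) begins 51 mm behind the grasp point.
Start: joints at [87.754, 22.042, 0.453, 0, -68.411, -14.817], TCP at [0.183, 0.597, 0.223] pointing down, gripper open.
Joint ranges: [-179.83, 179.83], [-69.29, 118.12], [-61.27, 80.66], [-181.25, 117.63], [-171.15, -9.14], [-177.46, 177.46]. Speed limits (degrees/s): [159.86, 159.86, 180, 180, 180, 180].

INTERFACE

Orientations are given as [roll, pitch, yaw] about the fixed x, y, z axes, in that order (R = Rz(yaw) Ry(pitch) Rx(roll)).
In Python, from workcell import env gives the robot as it stands. The module is installed in compiled form; this text tells all that it offers. Calls block until the motion is done:
- env.goto(position, orientation): joint-space move of the TCP to a pose.
- env.move_straight(position, rotation=None, rate=0.15, force_limit=None): straight line of the TCP; rotation=None keeps the orientation; rate is the mean speed in m/s. With force_limit (N) it stops when the force on the tool has changed by that much, and returns True; else False.
- env.set_joints(angles): joint-space move.
- env.gripper_to(opening, grasp_force=None): opening from 0.0 (shut) to 1.0 (fully open); grasp_force is the grip in N (None keeps the last); returns when the fingers have stopped.
- env.dwell(seconds).
- env.inverse_kinematics(position, orientation): joint angles nearest the present ones, or None.
- env.read_state(): the state.
- env.grab_frame(name): name is "side" or "top"; returns a dict with "image" (420x560x3 uint8, blue, green, red), "fx", "fy", "cx", "cy" (pixels), "D" ([k1, k2, p1, p2, k3] as OpenCV has them; the pictures are not rectified), "position" and "orientation" of the camera in the world. Camera axes: x right, y up, looking along -z (the intrinsics and any distortion apply to the point x, -y, -z); pixel columns grow to the right and rows downward; lengths in m; the calibration is good to about 2 mm. A picture is of the moment at which its call begins. There is no depth.
A pose or a line that the arm cannot do raises env.Unreachable and nothing moves.
- env.close_job(): hands the job in; it is judged then, once.
Trained networks look in a picture, given as the dict that the camera call returned (one of the last four; its "shot" number tells which), for a name from the list of things; names that differ only in an ending like _2 or _b are one class to them, and where a whole thing is asked for, a point or a joint stands for the part that bears it (a point fixed in the world has none). Each returns a list of dicts, best first, with "score" (0 to 1); they miss things now and then, are a little off and sometimes report something else, mostly with a low value. They report only what shows in the picture. A call takes as long as a camera call. They do not tell look-alikes from the thing itself.
- env.search_frame(picture, thing): "xyz" ([x, y, z] in m, in world coordinates, good to about 4 mm: the middle of the surface that is visible of it).
- env.trace(picture, thing): "mask" (420x560 bool, what is visible of it).
The state is a dict: "clock": time; "joint_positions": joint angles; "qvel": joint speeds; "joint_torque": joint torques, N m; "position": TCP position; "tool_rot": TCP orientation; "force": force on the tool from outside, world axes, zero at the start; "wrist_torque": the same for the moment, N m; "opening": opening from 0.0 (shut) to 1.0 (fully open); "finger_force": force on a finger pad.
Only numpy, scipy, OpenCV 4.12 (cv2) and the standard library are available. Lean on these libraries where they do the work, as an engineer would, in place of code of your own. Each camera call takes 0.05 s, during which the arm holds its last target. There are 200 camera calls.

## Working session

There is one attempt and no reset: what is moved stays moved. The work goes in short steps, each a Python script; the robot and the scene stay as the last script left them, time stands still between calls to the robot, and variables do not carry over. Pictures are saved under pics/ and viewed, at most 10 in all, crops included, and the job is handed in when it is done.

```bash
mkdir -p pics; cat > h.py <<'E'
import numpy as np, cv2
from scipy.spatial.transform import Rotation as R
from workcell import env
def cam(p):
    Rm=R.from_euler('xyz',p['orientation'],degrees=True).as_matrix()
    K=np.array([[p['fx'],0,p['cx']],[0,p['fy'],p['cy']],[0,0,1.]])
    return Rm,K,np.array(p['D'],float),np.array(p['position'],float)
def proj(p,X):
    Rm,K,D,t=cam(p); c=(np.atleast_2d(X)-t)@Rm*[1,-1,-1]
    return cv2.projectPoints(c.astype(float),np.zeros(3),np.zeros(3),K,D)[0][:,0]
def onplane(p,uv,z):
    Rm,K,D,t=cam(p); n=cv2.undistortPoints(np.array(uv,float).reshape(-1,1,2),K,D)[:,0]
    d=np.c_[n[:,0],-n[:,1],-np.ones(len(n))]@Rm.T
    return t+d*((z-t[2])/d[:,2])[:,None]
E
python3 - <<'E'
from h import *
for n in('top','side'):
    p=env.grab_frame(n); cv2.imwrite(f'pics/{n}0.png',p['image'])
    print(n,p['position'],p['orientation'],p['fx'],p['D'])
    for t in('driver','rack_hole','red_slot','red_valve','blue_rim'):
        try:
            for d in env.search_frame(p,t): print(t,round(d['score'],2),np.round(d['xyz'],3),proj(p,d['xyz']).round())
        except Exception as e: print(t,repr(e))
print(env.read_state())
E
```

```text
top [ 0.38933811 -0.06318748  1.15378119] [  7.73580794  -1.64031336 -88.71097659] 482.525398336328 [-0.13753311  0.          0.          0.          0.        ]
driver 0.67 [ 0.502 -0.244  0.147] [[361. 220.]]
rack_hole 0.95 [ 0.428 -0.083  0.089] [[284. 255.]]
rack_hole 0.87 [ 0.682 -0.228  0.09 ] [[350. 144.]]
rack_hole 0.77 [ 0.494 -0.235  0.093] [[353. 226.]]
rack_hole 0.73 [ 0.344 -0.291  0.092] [[377. 295.]]
rack_hole 0.67 [ 0.504 -0.242  0.148] [[360. 219.]]
rack_hole 0.62 [ 0.499 -0.404  0.09 ] [[427. 226.]]
red_slot 0.69 [0.479 0.05  0.048] [[226. 232.]]
red_valve 0.78 [0.479 0.057 0.045] [[223. 232.]]
blue_rim 0.73 [0.471 0.262 0.05 ] [[134. 232.]]
side [0.47904183 0.62539828 0.61553148] [  53.70444736    0.3982798  -176.28678443] 413.1523509168056 [0.02564905 0.         0.         0.         0.        ]
driver 0.77 [ 0.499 -0.238  0.123] [[298. 159.]]
rack_hole 0.97 [ 0.493 -0.403  0.087] [[302. 141.]]
rack_hole 0.94 [ 0.429 -0.042  0.071] [[328. 229.]]
rack_hole 0.76 [ 0.342 -0.259  0.06 ] [[361. 179.]]
rack_hole 0.7 [ 0.684 -0.195  0.063] [[220. 188.]]
rack_hole 0.56 [ 
[... 165 characters left out ...]
[[303. 368.]]
{'clock': 0.6, 'joint_positions': array([ 8.77531795e+01,  2.20384284e+01,  4.52640101e-01, -1.06969351e-03,
       -6.84111393e+01, -1.48156733e+01]), 'qvel': array([ 0.01249039,  0.04663018,  0.06919007, -0.07232109,  0.07746719,
       -0.07211585]), 'joint_torque': array([ 3.40089391e-04, -3.90211844e+01,  1.87533635e+01,  4.22253191e+00,
        1.54185598e-02, -2.62092129e-05]), 'position': array([0.18335911, 0.59747092, 0.22258168]), 'tool_rot': array([-1.79997284e+02,  1.74723127e-03, -1.70628873e+01]), 'force': array([0.06346982, 0.61356381, 0.97088899]), 'wrist_torque': array([-0.06395021,  0.01135387, -0.04697844]), 'finger_force': 0.0, 'opening': 0.9981119152835841}
```

View pics/top0.png

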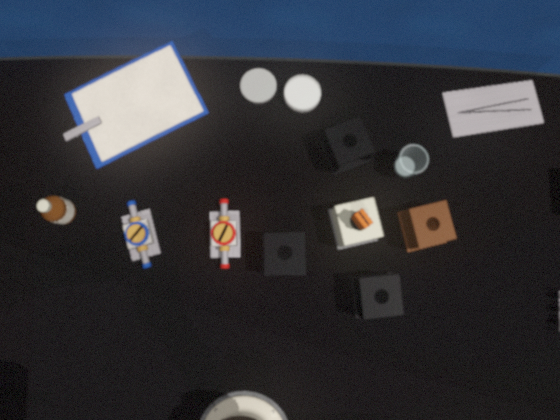

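View pics/side0.png

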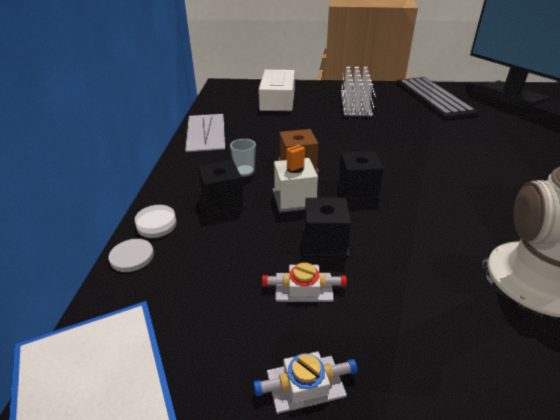

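Top view: the white stand with the orange driver is at about (357,222). Black stands are at (350,143), (284,254) and (381,296), and a brown one at (428,226). The red-collared valve is at (223,233) and the blue one at (137,233). Only the white stand holding the orange driver and the valve with the red ring fit the description. I'll enlarge both to confirm and measure them.

```bash
cat > meas.py <<'E'
from h import *
def pca(pts):
    c=pts.mean(0); u,s,v=np.linalg.svd(pts-c,full_matrices=False); return c,np.degrees(np.arctan2(v[0,1],v[0,0]))%180,s/np.sqrt(len(pts))
def slot(p,c0,z=0.048,r=0.019):
    # dark pixels inside the head, on a rectified height-z patch
    g=np.linspace(-.035,.035,141); X,Y=np.meshgrid(c0[0]+g,c0[1]+g)
    P=np.c_[X.ravel(),Y.ravel(),np.full(X.size,z)]; uv=proj(p,P).astype(np.float32).reshape(141,141,2)
    im=cv2.remap(p['image'],uv[...,0],uv[...,1],cv2.INTER_CUBIC)
    hsv=cv2.cvtColor(im,cv2.COLOR_BGR2HSV)
    return im,hsv,P.reshape(141,141,3)
E
python3 - <<'E'
from meas import *
p=env.grab_frame('top'); s=env.grab_frame('side')
im=p['image']
tiles=[]
for q,c in((p,(357,222)),(p,(223,233)),(s,(296,180)),(s,(304,275))):
    u,v=c; t=q['image'][v-32:v+32,u-42:u+42]; tiles.append(cv2.resize(t,(400,300),interpolation=cv2.INTER_CUBIC))
cv2.imwrite('pics/crop.png',np.vstack([np.hstack(tiles[:2]),np.hstack(tiles[2:])]))
# stand top in top view
hsv=cv2.cvtColor(im,cv2.COLOR_BGR2HSV)
def mask(lo,hi,box,h=hsv):
    m=cv2.inRange(h,lo,hi); o=np.zeros_like(m); x0,y0,x1,y1=box; o[y0:y1,x0:x1]=m[y0:y1,x0:x1]; return o
w=mask((0,0,150),(180,70,255),(320,190,395,255))
pts=np.argwhere(w)[:,::-1].astype(float); W=onplane(p,pts,0.09)[:,:2].astype(np.float32)
print('stand',cv2.minAreaRect(W),len(W))
for n,q in(('top',p),('side',s)):
    h=cv2.cvtColor(q['image'],cv2.COLOR_BGR2HSV); box=(340,200,380,240) if n=='top' else (270,140,320,175)
    o=mask((3,150,60),(20,255,255),box,h); pts=np.argwhere(o)[:,::-1].astype(float)
    print(n,'orange px',len(pts),pts.mean(0), cv2.minAreaRect(pts.astype(np.float32)))
    print([ (d['score'],np.round(d['xyz'],4)) for d in env.search_frame(q,'driver')])
    i,hh,P=slot(q,(0.479,0.055)); cv2.imwrite(f'pics/slot_{n}.png',cv2.resize(i,(400,400)))
    yel=cv2.inRange(hh,(15,90,90),(40,255,255)); red=cv2.inRange(hh,(0,120,60),(10,255,255))|cv2.inRange(hh,(170,120,60),(180,255,255))
    for nm,m in(('yel',yel),('red',red)):
        m=m>0; print(n,nm,m.sum()/4e0,P[m][:,:2].mean(0),cv2.minEnclosingCircle(P[m][:,:2].astype(np.float32)))
E
```

```text
stand ((0.5058979392051697, -0.24865636229515076), (0.09442808479070663, 0.09310880303382874), 14.502052307128906) 1248
top orange px 209 [360.90909091 219.19617225] ((360.6000061035156, 219.20001220703125), (16.664100646972656, 13.506691932678223), 52.12501525878906)
[(0.53, array([ 0.5009, -0.2443,  0.1494]))]
top yel 1548.25 [0.47995737 0.05795721] ((0.4790000021457672, 0.054999999701976776), 0.03709999844431877)
top red 843.5 [0.47539686 0.05615797] ((0.4764999747276306, 0.058250002562999725), 0.029435329139232635)
side orange px 899 [298.48053393 152.36707453] ((298.0, 155.5), (31.0, 40.0), 90.0)
[(0.75, array([ 0.5009, -0.2399,  0.1225]))]
side yel 1950.0 [0.47856897 0.06230135] ((0.4790000021457672, 0.07243525236845016), 0.03926018998026848)
side red 750.5 [0.47623817 0.07467222] ((0.4757749140262604, 0.06632882356643677), 0.029721323400735855)
```

View pics/crop.png

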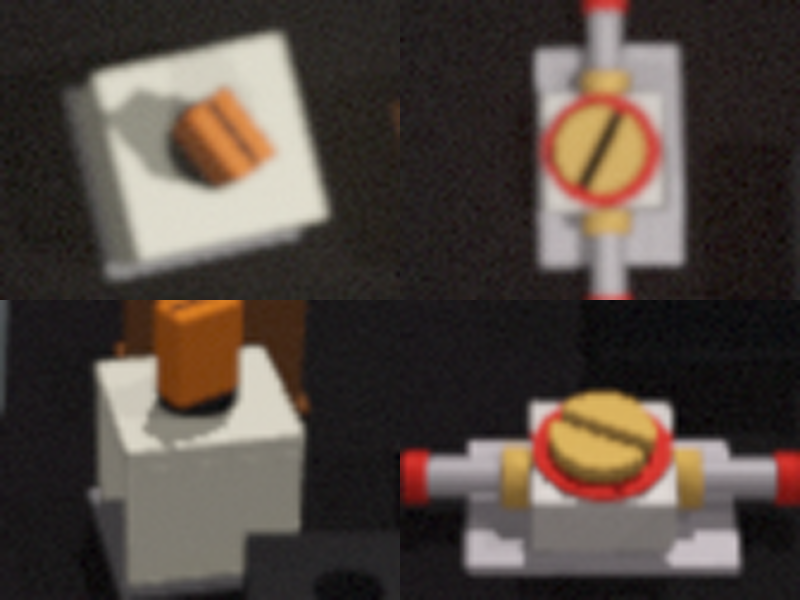

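The crops confirm the white stand with the orange driver, and the red-collared valve with its pipe along world x. The slot is roughly 24° clockwise from the pipe, and the stripe runs from upper-left to lower-right. Next I'll fit box and disc models to the masks in both views.

```bash
cat > fit.py <<'E'
from meas import *
from scipy.optimize import minimize
S=8
def up(p,c,w=40):
    u,v=c; t=p['image'][v-w:v+w,u-w:u+w]; return cv2.resize(t,None,fx=S,fy=S,interpolation=cv2.INTER_CUBIC),np.array([u-w,v-w])
def sil(p,P,o,shape):
    uv=(proj(p,P)-o+.5)*S-.5; m=np.zeros(shape,np.uint8); cv2.fillConvexPoly(m,cv2.convexHull(np.round(uv*16).astype(np.int32)),1,shift=4); return m>0
def box(x,y,yaw,z0,z1,a,b):
    c,s=np.cos(yaw),np.sin(yaw); q=np.array([[i*a/2,j*b/2] for i in(-1,1) for j in(-1,1)])@np.array([[c,s],[-s,c]])+[x,y]
    return np.vstack([np.c_[q,np.full(4,z)] for z in(z0,z1)])
def disc(x,y,z0,z1,r):
    t=np.linspace(0,2*np.pi,60); return np.vstack([np.c_[x+r*np.cos(t),y+r*np.sin(t),np.full(60,z)] for z in(z0,z1)])
def fit(items,model,x0,step):
    # items: (picture, mask, origin)
    f=lambda v:sum(1-(lambda s:(s&m).sum()/(s|m).sum())(sil(p,model(*v),o,m.shape)) for p,m,o in items)/len(items)
    sx=np.vstack([x0]+[np.array(x0)+np.eye(len(x0))[i]*step[i] for i in range(len(x0))])
    r=minimize(f,x0,method='Nelder-Mead',options=dict(initial_simplex=sx,xatol=1e-5,fatol=1e-5)); return r.x,r.fun
def hm(im,lo,hi,k=0):
    m=cv2.inRange(cv2.cvtColor(im,cv2.COLOR_BGR2HSV),lo,hi)
    if k: m=cv2.morphologyEx(m,cv2.MORPH_CLOSE,np.ones((k,k)))
    n,l,st,_=cv2.connectedComponentsWithStats(m); return l==1+np.argmax(st[1:,4])
def slotdir(p,c,z=.048):
    # dark slot, rectified: weighted axis of darkness inside r<17 mm
    g=np.linspace(-.02,.02,81); X,Y=np.meshgrid(c[0]+g,c[1]+g); P=np.c_[X.ravel(),Y.ravel(),np.full(X.size,z)]
    uv=proj(p,P).astype(np.float32).reshape(81,81,2); G=cv2.remap(p['image'],uv[...,0],uv[...,1],cv2.INTER_CUBIC).max(2).ravel().astype(float)
    k=np.hypot(P[:,0]-c[0],P[:,1]-c[1])<.017; w=np.clip(np.percentile(G[k],60)*.75-G,0,None)*k
    m=(P[:,:2]*w[:,None]).sum(0)/w.sum(); C=((P[:,:2]-m)*w[:,None]).T@(P[:,:2]-m); e,V=np.linalg.eigh(C)
    return m,(np.degrees(np.arctan2(V[1,1],V[0,1]))+90)%180-90,np.sqrt(e/w.sum())
E
cat > m1.py <<'E'
from fit import *
p=env.grab_frame('top'); s=env.grab_frame('side')
T,ot=up(p,(361,219)); Sd,os_=up(s,(298,157))
mt=hm(T,(3,140,90),(22,255,255),41); ms=hm(Sd,(3,170,110),(22,255,255),41)
h=lambda x,y,a:box(x,y,a,.095,.147,.04,.024)
for n,it in(('top',[(p,mt,ot)]),('side',[(s,ms,os_)]),('both',[(p,mt,ot),(s,ms,os_)])):
    v,f=fit(it,h,[.502,-.243,np.radians(37)],[.005,.005,.2]); print('driver',n,v[:2].round(4),np.degrees(v[2]).round(1),round(f,3))
W,ow=up(p,(357,222)); mw=hm(W,(0,0,150),(180,70,255)) ; o=sil(p,h(*v),ow,mw.shape); mw=cv2.morphologyEx((mw|o).astype(np.uint8),cv2.MORPH_CLOSE,np.ones((41,41)))>0
mw=cv2.morphologyEx(mw.astype(np.uint8),cv2.MORPH_CLOSE,np.ones((181,181)))>0
v,f=fit([(p,mw,ow)],lambda x,y,a:box(x,y,a,.09,.09,.09,.09),[.505,-.247,np.radians(14)],[.005,.005,.2]); print('stand',v[:2].round(4),np.degrees(v[2]).round(1),round(f,3))
for n,q,c in(('top',p,(223,233)),('side',s,(304,273))):
    I,oo=up(q,c,24); h_=cv2.cvtColor(I,cv2.COLOR_BGR2HSV)
    red=cv2.inRange(h_,(0,140,80),(8,255,255))|cv2.inRange(h_,(172,140,80),(180,255,255))
    l=cv2.connectedComponentsWithStats(red); k=l[1]==1+np.argmax(l[2][1:,4]); 
    hull=cv2.convexHull(np.argwhere(k)[:,::-1].astype(np.int32)); m=np.zeros(k.shape,np.uint8); cv2.fillConvexPoly(m,hull,1)
    if n=='top': v,f=fit([(q,m>0,oo)],lambda x,y:disc(x,y,.039,.039,.0285),[.479,.056],[.004,.004]); print('collar',n,v.round(4),round(f,3))
    y=hm(I,(14,90,90),(40,255,255),25); y=cv2.morphologyEx(y.astype(np.uint8),cv2.MORPH_CLOSE,np.ones((41,41)))>0
    v2,f=fit([(q,y,oo)],lambda x,y:disc(x,y,.039,.048,.021),[.479,.056],[.004,.004]); print('head',n,v2.round(4),round(f,3))
    print('slot',n,slotdir(q,v2))
E
python3 m1.py
```

```text
driver top [ 0.5072 -0.2455] 37.5 0.268
driver side [ 0.5054 -0.2648] 57.2 0.455
driver both [ 0.507 -0.25 ] 36.9 0.398
stand [ 0.5066 -0.2489] 14.3 0.062
collar top [0.4769 0.059 ] 0.115
head top [0.4775 0.0587] 0.218
slot top (array([0.47638851, 0.05787489]), np.float64(-23.93598486582698), array([0.0014687 , 0.00948826]))
head side [0.476  0.0552] 0.057
slot side (array([0.47614435, 0.05719431]), np.float64(-23.749341777916953), array([0.00143499, 0.00961566]))
```

```bash
python3 - <<'E'
from h import *
for k in(0,180):
  for nm,pos,y in(('stand',(.505,-.247,.108),37.5),('slot',(.4763,.0575,.14),-23.8),('end',(.4763,.0575,.126),-112)):
    j=env.inverse_kinematics(pos,[180,0,(y+k+180)%360-180]); print(k,nm,None if j is None else np.round(j,1))
E
```

```text
0 stand [ -9.5  22.3 -17.3   0.  -50.4 137. ]
0 slot [ 26.3  12.7 -26.2   0.  -51.   39.9]
0 end [ 26.3  13.7 -27.3   0.  -49.  -48.3]
180 stand [ -9.5  22.3 -17.3   0.  -50.4 -43. ]
180 slot [  26.3   12.7  -26.2   -0.   -51.  -140.1]
180 end [ 26.3  13.7 -27.3   0.  -49.  131.7]
```

```bash
cat > g1.py <<'E'
from h import *
x,y=.505,-.247
env.goto([.3,.45,.35],[180,0,37.5])
env.goto([x,y,.25],[180,0,37.5])
print(env.read_state()['joint_positions'].round(1))
print(env.move_straight([x,y,.108],rate=.12,force_limit=8))
env.gripper_to(0,grasp_force=30)
s=env.read_state(); print(s['position'],s['opening']*87,s['finger_force'],s['force'],s['clock'])
if .015<s['opening']*.087<.035:
    env.move_straight([x,y,.215],rate=.1)
    s=env.read_state(); print(s['opening']*87,s['force'],s['clock'])
t=env.grab_frame('top'); q=env.grab_frame('side')
cv2.imwrite('pics/g.png',np.hstack([cv2.resize(t['image'][150:290,290:430],(400,400)),cv2.resize(q['image'][80:220,230:370],(400,400))]))
E
python3 g1.py
```

```text
[ -9.5  14.8  -6.   -0.  -69.1 137. ]
False
[ 0.50517803 -0.24711822  0.10802232] 23.88994102833513 29.99918280635029 [ 0.59417278 -0.45168113  0.1235643 ] 6.975
23.355671806683638 [-0.4565466   0.23190987 -1.82518624] 8.1917
```

View pics/g.png

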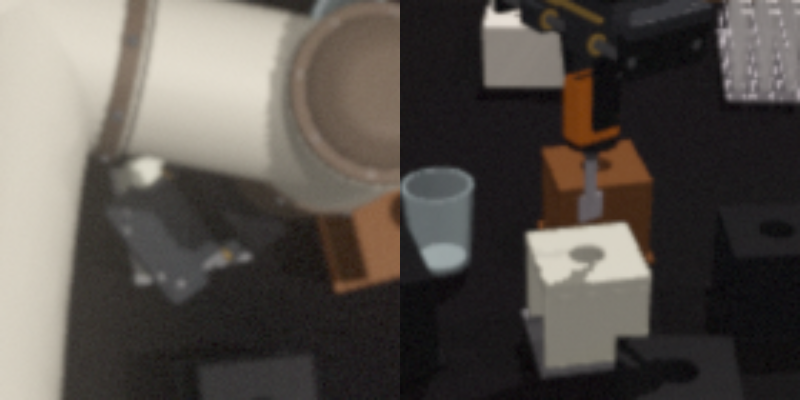

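The driver is held upright and its blade is clear above the white stand; in the side view, the right panel, the blade tip is at about (591,215). Now I'll move above the red slot and check alignment.

```bash
cat > g2.py <<'E'
from fit import *
x,y,yaw=.4763,.0575,-23.8
env.goto([x,y,.216],[180,0,yaw])
env.move_straight([x,y,.158],rate=.1)
s=env.read_state(); print(s['position'],s['tool_rot'],s['joint_positions'].round(1),s['clock'])
q=env.grab_frame('side'); I,o=up(q,(304,260),30); 
zb=s['position'][2]-.088
P=box(x,y,np.radians(yaw),zb,zb+.022,.022,.003)
c,sn=np.cos(np.radians(yaw)),np.sin(np.radians(yaw))
im=cv2.resize(I,(600,600))
k=600/60
pt=lambda X:((proj(q,X)-o+.5)*k-.5).round().astype(int)
for a in pt(P): cv2.circle(im,tuple(map(int,a)),4,(255,0,255),1)
for a in pt(np.array([[x+i*.0205*c,y+i*.0205*sn,.048] for i in(-1,1)])): cv2.circle(im,tuple(map(int,a)),4,(0,255,0),1)
cv2.imwrite('pics/v.png',im); print(o,k)
E
python3 g2.py
```

```text
[0.47689264 0.05750099 0.15848485] [-1.79970263e+02 -5.42266988e-02 -2.37969056e+01] [ 26.3  11.5 -24.8   0.  -53.7  39.9] 10.525
[274 230] 10.0
```

View pics/v.png

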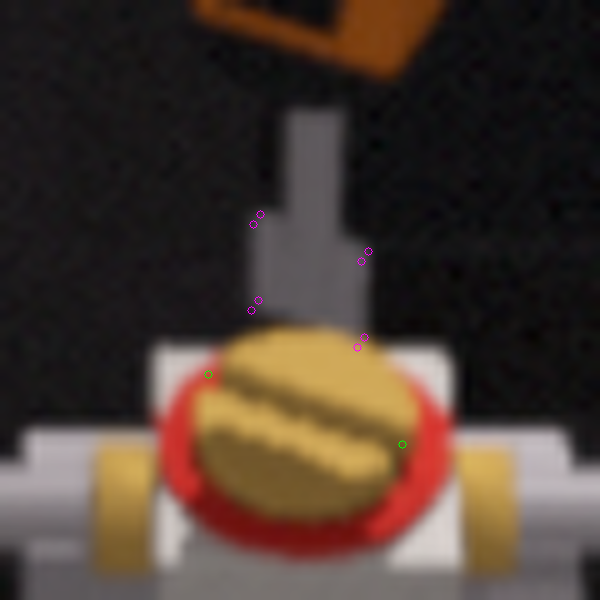

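The driver's blade, at about (310,265), matches the projected model to within about 1 mm. The slot's dark band passes about (310,404), which puts it within roughly 1.5 mm of my estimate and slightly toward -y. I'll descend compliantly and search across the slot if the blade lands on the face.

```bash
cat > g3.py <<'E'
from h import *
x,y,yaw=.476,.057,-23.8
n=np.array([-np.sin(np.radians(yaw)),np.cos(np.radians(yaw))])
for d in(0,-.0015,.0015,-.003,.003,-.0045,.0045):
    px,py=np.array([x,y])+n*d
    env.move_straight([px,py,.142],rate=.05)
    hit=env.move_straight([px,py,.1295],rate=.03,force_limit=5)
    s=env.read_state(); print(d,hit,s['position'].round(4),s['force'].round(1),s['clock'])
    if s['position'][2]<.1325: break
E
python3 g3.py
```

```text
0 False [0.476  0.057  0.1294] [ 0.2 -0.  -0.7] 11.6083
```

```bash
cat > g4.py <<'E'
from h import *
env.dwell(.15)
j=np.array(env.read_state()['joint_positions']); j0=j[5]
for a in [15,30,45,60,68,74,78,81,84,87,90]:
    j[5]=j0-a; env.set_joints(j); s=env.read_state()
    print(a,s['tool_rot'][2].round(1),s['position'].round(4),s['force'].round(1),s['wrist_torque'].round(2),round(s['clock'],2))
    if abs(s['wrist_torque'][2])>.7: break
q=env.grab_frame('side'); cv2.imwrite('pics/t.png',cv2.resize(q['image'][215:315,254:354],(600,600),interpolation=cv2.INTER_CUBIC))
E
python3 g4.py
```

```text
15 -38.6 [0.4769 0.0577 0.1299] [ 1.9  2.  -3.2] [ 0.83 -0.4   0.02] 12.12
30 -53.5 [0.4769 0.0576 0.1299] [ 1.6  1.9 -2.9] [ 1.06 -0.69  0.02] 12.47
45 -68.5 [0.4769 0.0575 0.1299] [ 1.9  2.9 -3.9] [ 1.16 -0.98  0.02] 12.83
60 -83.5 [0.4769 0.0574 0.13  ] [ 2.6  3.3 -2.4] [ 1.23 -1.21  0.01] 13.19
68 -91.4 [0.4768 0.0574 0.13  ] [ 3.8  3.3 -3. ] [ 1.25 -1.39  0.  ] 13.45
74 -97.5 [0.4768 0.0573 0.1299] [ 2.9  2.7 -3. ] [ 1.3  -1.63  0.03] 13.7
78 -101.5 [0.4768 0.0573 0.1299] [ 4.8  3.1 -3.1] [ 1.31 -1.61  0.09] 13.95
81 -104.5 [0.4768 0.0573 0.1299] [ 5.   3.9 -3.4] [ 1.34 -1.67  0.15] 14.2
84 -107.4 [0.4767 0.0572 0.1299] [ 4.2  3.2 -3. ] [ 1.24 -1.72  0.41] 14.45
87 -110.5 [0.4765 0.0571 0.1299] [ 4.1  2.5 -2.5] [ 1.12 -1.62  0.71] 14.7
```

View pics/t.png

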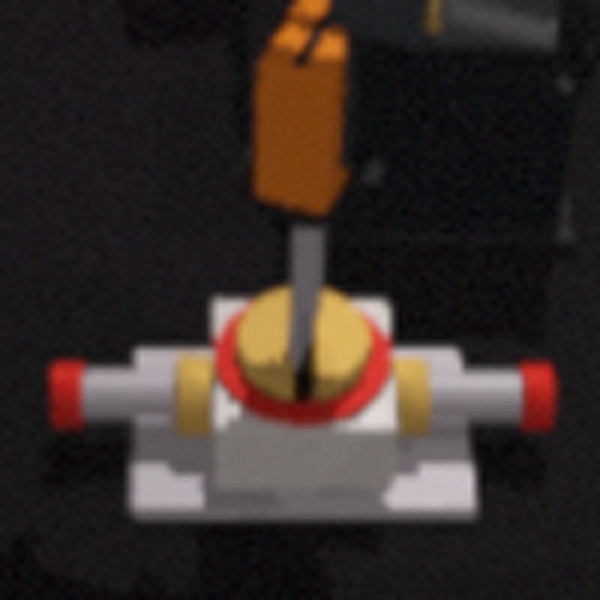

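The slot now runs square across the pipe, with the blade at about (303,360) in it, and the stop torque is felt, so the valve is shut. I'll back off within the play, lift out, return above the stand and check alignment.

```bash
cat > g5.py <<'E'
from fit import *
j=np.array(env.read_state()['joint_positions']); j[5]+=14; env.set_joints(j)
s=env.read_state(); print(s['wrist_torque'].round(2),s['force'].round(1)); pos=s['position']
env.move_straight([pos[0],pos[1],.216],rate=.08)
s=env.read_state(); print(s['wrist_torque'].round(2),s['force'].round(1),s['opening']*87)
x,y,yaw=.505,-.247,37.5
env.goto([x,y,.222],[180,0,yaw]); env.move_straight([x,y,.19],rate=.08); env.dwell(.2)
s=env.read_state(); print(s['position'],s['tool_rot'],s['joint_positions'].round(1),s['clock'])
q=env.grab_frame('side'); u,v=proj(q,[.505,-.247,.11])[0].astype(int); I,o=up(q,(u,v),30); k=10
im=cv2.resize(I,(600,600)); pt=lambda X:((proj(q,X)-o+.5)*k-.5).round().astype(int)
zb=s['position'][2]-.088
for a in pt(box(x,y,np.radians(yaw),zb,zb+.022,.022,.003)): cv2.circle(im,tuple(map(int,a)),4,(255,0,255),1)
cv2.polylines(im,[pt(disc(.5066,-.2489,.09,.09,.015)[:60])],True,(0,255,0),1)
cv2.imwrite('pics/r.png',im)
E
python3 g5.py
```

```text
[ 0.38 -1.14  0.07] [ 2.9  0.4 -0.2]
[ 0.1  -0.07 -0.02] [-0.4 -0.1 -1. ] 23.875251672239525
[ 0.50537251 -0.24709891  0.19064676] [ 1.79940532e+02 -4.65302678e-02  3.75031149e+01] [ -9.5  17.4 -11.3   0.  -61.2 137. ] 19.5833
```

View pics/r.png

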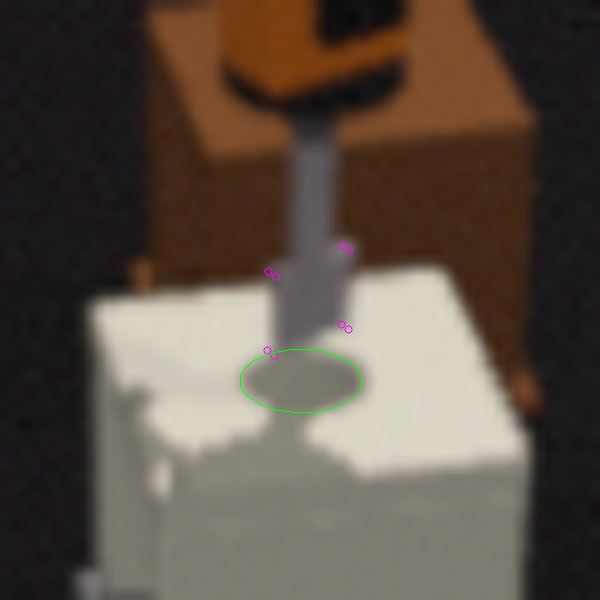

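The blade tip is at about (311,340) and the hole centre at (302,380). The blade is roughly 2 mm toward -x and +y of the hole's axis but well inside its clearance. I'll shift it to the centre and insert.

```bash
cat > g6.py <<'E'
from h import *
x,y=.5066,-.2484
env.move_straight([x,y,.19],rate=.05)
hit=env.move_straight([x,y,.1075],rate=.06,force_limit=6)
s=env.read_state(); print(hit,s['position'].round(4),s['force'].round(1),s['clock'])
if s['position'][2]<.113:
    env.gripper_to(1.0); env.dwell(.3)
    env.move_straight([x,y,.24],rate=.12); env.goto([.35,.35,.35],[180,0,37.5]); env.dwell(.2)
    t=env.grab_frame('top'); q=env.grab_frame('side'); s=env.read_state(); print(s['clock'],s['force'].round(1))
    f=lambda p,u,v,w:cv2.resize(p['image'][v-w:v+w,u-w:u+w],(390,390),interpolation=cv2.INTER_CUBIC)
    cv2.imwrite('pics/e.png',np.hstack([f(t,357,222,40),f(q,298,170,50)]))
    cv2.imwrite('pics/e2.png',t['image'])
E
python3 g6.py
```

```text
True [ 0.5064 -0.2484  0.1081] [-0.8  0.7  6. ] 21.2
26.5333 [-0.1 -0.7  0.2]
```

View pics/e.png

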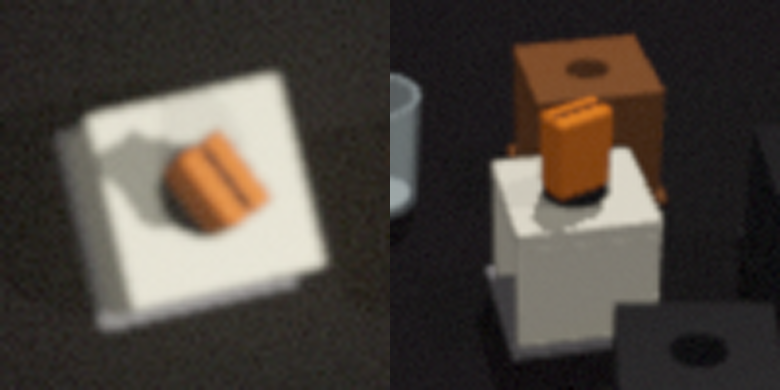

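View pics/e2.png

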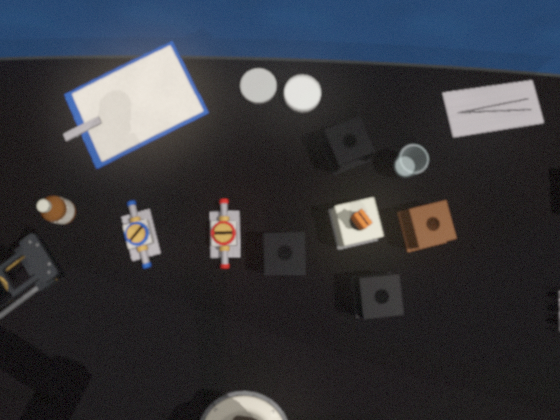

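The driver is seated upright on its flange in the white stand at (361,219). The red valve's slot is square across the pipe at (223,233), the blue valve at (137,233) looks unchanged, and the arm is clear. I'll hand the job in.

```bash
python3 -c "
from workcell import env
print(env.close_job())"
```

```text
the job is handed in; nothing more can be done
None
```

The red-collared valve is turned to its stop and shut, the driver is back upright on its flange in the white stand, the blue valve looks unchanged, and the job was handed in with the robot's clock at about 26.5 s; the judge's verdict was not returned.

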